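Spring a coin gauge plate into its keepers

ROBOT

A 6-joint arm with a two-finger parallel gripper is mounted at the origin on the work surface. World frame = base frame: x ahead of the robot, y to its left, z up, the work surface at z = 0. Lengths are in m, angles in rad, forces in N, time in s.
With the tool pointing down it reaches from about 0.35 to 0.925 m from the base axis. Payload 6.4 kg.
Tool frame: the origin (TCP) lies on the centre line of the jaws, within the pads' length; the fingertips stand 8 mm ahead of it and the grasp point (between the pads) lies 11 mm behind it; z points along the fingers, y is the line along which they close (so a half turn about z gives the same grasp; the last joint's range is limited). The gripper opens to 85 mm and grips with 20 to 120 N. Pads are 22 mm wide; open, the fingers measure 114 mm over their backs; the gripper's body (76 mm by 85 mm) begins 54 mm behind the grasp point. The pads swing forward as they close: fully open they stand 13 mm farther back than shut.
Start: joints at [-0.174, 0.245, 1.558, -0, 1.339, -0.174], TCP at [0.65, 0, 0.239] pointing down, gripper open.
Joint ranges: [-3.13, 3.13], [-1.02, 2.26], [0.13, 2.54], [-0.95, 4.09], [0.21, 2.88], [-2.74, 2.74]. Speed limits (rad/s): [2.57, 2.57, 3.14, 3.14, 3.14, 3.14].

INTERFACE

Orientations are given as a unit quaternion [w, x, y, z].
In Python, from plant import robot gives the robot as it stands.
- The arm moves only by the tool drive_tool, never from a script. Its argument "deltas" is a list of rows, each a list of 3 entries, a list of its own where there are three numbers: the opening, from 0 (shut) to 1 (fully open), then the shift along the world's x, y, z scaled (see below), then the turn, a rotation vector about the world's x, y, z scaled (see below). In form: [[gripper, [dx, dy, dz], [ax, ay, az]], ...]. A call has 1 to 5 rows; each row shifts and turns the commanded pose from where the row before left it; what a row does not reach is not made up. The controller multiplies each number of a shift by 2 cm and each number of a turn by 180 degrees. A row lasts 1/10 s, in which the tool goes at most 50 mm and 8.59 degrees, less where a joint would pass 70% of its speed; a pose out of reach is approached as far as the arm can. A call with a number of a shift or a turn outside -1 to 1 is refused whole. A call with a gripper value outside its range is refused whole. The fingers move at their own pace and stop on an object; "newtons" is the grip in N (left out, the last holds). Time passes only in rows, so rows that do not move let the fingers close. It gives the time, the measured TCP pose, the force, the opening and the grip force at its end, in the units of the state.
- robot.get_obs(): the state, without advancing time (a new reading comes with each control period).
- robot.get_image(name): name is "scene" or "side" or "wrist"; returns a dict with "color" (400x640x3 uint8, red, green, blue), "fx", "fy", "cx", "cy" (pixels), "R" (3x3) and "t" (3): a world point X has camera coordinates R X + t. Camera axes: x right, y down, z forward; pixel columns grow to the right and rows downward; lengths in m; the calibration is good to about 2 mm. A picture is of the moment at which its call begins. There is no depth.
- robot.finish_job(): hands the job in; it is judged then, once.
The state is a dict: "time": time; "q": joint angles; "qvel": joint speeds; "joint_efforts": joint torques, N m; "tool_pos": TCP position; "eef_rot": TCP orientation; "force": force on the tool from outside, world axes, zero at the start; "wrist_torque": the same for the moment, N m; "width": opening from 0.0 (shut) to 1.0 (fully open); "finger_force": force on a finger pad.
Only numpy, scipy, OpenCV 4.12 (cv2) and the standard library are available. Lean on these libraries where they do the work, as an engineer would, in place of code of your own. Each camera call takes 0.05 s, during which the arm holds its last target. There are 200 camera calls.

TASK

Fit the steel coin gauge plate into the coin mechanism frame on the wooden holding board: tuck its wide end under the deep keeper and push it in against the sprung brass pusher until that stops, without forcing it, lower the narrow tongue past the shallow keeper, and let the plate come back until the tongue is fully home under that keeper and the plate lies flat. Let go of it, and leave the other loose parts where they are.

Things in the scene. Friction and masses are not known exactly. Their poses are not given: they have to be found in the camera images.
- gauge_plate: Steel coin gauge plate, ~190 g, loose on the bench, right way up. Base 110 long (y) x 5 thick, three graded holes; 46 wide from the wide end y=-55 to y=+30, then a tongue 26 wide to the narrow end y=+55 (mm). Both long sides carry a flange 3 thick, y=-30 to 30, turned up to 21 above the underside: pinch across these (x, 46 over all). Origin: underside, mid-length, mid-width; z up.
- plate_narrow_end (a point): Middle of the underside edge at the tip of the plate's tongue (y = +55 mm in the plate's frame).
- plate_wide_end (a point): Middle of the underside edge at the plate's wide end (y = -55 mm in the plate's frame).
- board: The wooden holding board, 150 (x) x 284 (y) x 18 mm, fixed on the bench; it carries the aluminium coin mechanism frame with its two keepers. Origin: centre of its underside; y towards the shallow keeper, z up.
- board_seat (a point): Point on the fixed wooden board, 30 mm above the bench, level with the frame's floor; x across, y to the shallow keeper, z up. The frame's slotted feet are screwed down anywhere up to 12 mm either way along y (not reported): its ZERO, where the seated plate's origin lies (same axes), is at x=0, y=-12..12 mm, z=0 here. Floor flat; nothing beside the plate stands above it between the keepers.
- board_shallow_end (a point): Middle of the top edge of the board's +y end, 142 mm from board_seat. SHALLOW KEEPER, y from the frame's ZERO: lip from y=49 to 69 mm, underside 8 mm and top 11.5 mm above the floor; under it the pocket's end wall at y=55, pocket 31 mm wide between cheeks that begin at y=49 (for the tongue).
- board_deep_end (a point): Middle of the top edge of the board's -y end. DEEP KEEPER, y from the frame's ZERO: lip from y=-47 to -71 mm, underside 12 mm and top 15.5 mm above the floor; pocket 51 mm wide between cheeks that begin at y=-47; springs in the open part behind, to y=-102. The lips are 96 mm apart, so the plate goes in only tilted, wide end first and low (about 8 to 10 degrees suits).
- pusher (a joint): Travel of the brass pusher under the deep lip: 0 free (its face at y=-53.5 mm from the frame's ZERO) to 0.0115 m, a hard stop (face at y=-65; only then does the tongue clear the shallow lip, by 4 mm, and can be lowered). Spring about 4 N at 0, 8 N at the stop, then rigid; it can slide the lowered plate home when let go. Reads 0.0015 with the plate seated.
- escapement_wheel: Bystander: brass toothed wheel, 46 mm across, 10 mm high, lying on the holding board past the shallow keeper. Origin under its centre.
- dial_window: Bystander: glass pane 60 x 85 x 5 mm lying on the bench. Origin under its centre.
- gasket_ring: Bystander: tin ring 68 mm across, 5 mm high, on the bench. Origin under its centre.
- spring_barrel: Bystander: brass drum 52 mm across, 16 mm high with an arbor to 26 mm. Origin under its centre.
- screwdriver: Bystander: screwdriver, 170 mm long, lying on the bench.
- brush: Bystander: small brush lying on the bench.
- screw_tin: Bystander: open round tin 72 mm across, 40 mm high. Origin under its centre.
Mind the look-alikes: they are no part of the job. Of the things that look like the gauge_plate, the middle-sized one is meant.

How it is judged:
On the way:
1. the plate's wide end is under the deep keeper and has pressed the pusher in by more than 7 mm (value of joint pusher above 0.007 m and y of plate_wide_end in the frame of board_seat below -0.045 m and z of plate_wide_end in the frame of board_seat below 0.01 m and x of plate_wide_end in the frame of board_seat between -0.006 and 0.006 m), for 0.1 s.
At the end, for the whole second after the job is handed in: The plate lies still and flat on the frame's floor (both ends within 2 mm), wide end at the deep keeper, within 4 mm of the centre line and 0.08 rad of the frame's direction, with the pusher back at 0.3 to 3.5 mm, so the tongue is within 2 mm of home; no other part shifted over 30 mm (value of joint pusher between 0.0003 and 0.0035 m and x of gauge_plate in the frame of board_seat between -0.004 and 0.004 m and y of gauge_plate in the frame of board_seat between -0.016 and 0.016 m and z of plate_narrow_end in the frame of board_seat between -0.002 and 0.002 m and z of plate_wide_end in the frame of board_seat between -0.002 and 0.002 m and y of plate_narrow_end in the frame of board_seat above 0.04 m and angle between the y axis of gauge_plate and the y axis of board_seat, either way round below 0.08 rad and linear speed of gauge_plate below 0.01 m/s); the robot touches nothing.
It fails at once if a bystander is shifted by more than 30 mm (distance of any of escapement_wheel, dial_window, gasket_ring, spring_barrel, screwdriver, brush, screw_tin from where it was at the start of the episode above 0.03 m).
It fails at once if the tilted plate is forced: pressed against the frame and its pusher with more than 30 N while pushed in with the tongue still raised (value of joint pusher above 0.008 m and z of plate_narrow_end in the frame of board_seat above 0.006 m and contact force between gauge_plate and board above 30 N).
It also fails if it takes over 48 s, if anything falls off the work surface, if the arm or the gripper's body presses on something with over 40 N, if the wrist force passes 120 N, or if a joint passes its speed limit or range.

## Working session

There is one attempt and no reset: what is moved stays moved. The work goes in short steps, Python scripts to look and compute and a tool call to move; the robot and the scene stay as the last step left them, time stands still between calls to the robot, and variables do not carry over. Pictures are saved under pics/ and viewed, at most 10 in all, crops included, and the job is handed in when it is done.

Besides the shell and the picture viewer there is one more tool, called after "Emit:" by a JSON object that holds its "op" and its "data", one argument or row to a line. drive_tool: Moves the arm, as the interface text tells. Its arguments: {"type":"object","properties":{"deltas":{"type":"array","items":{"type":"array"}},"newtons":{"type":"number"}},"required":["deltas"]}

```bash
mkdir -p pics; cat > h.py <<'E'
import numpy as np,cv2,json
from plant import robot
def snap(n,f):
    d=robot.get_image(n); cv2.imwrite(f'pics/{f}.png',d['color'][:,:,::-1]); np.save(f'pics/{f}.npy',{k:np.array(v) for k,v in d.items()},allow_pickle=True); return d
def load(f): return np.load(f'pics/{f}.npy',allow_pickle=True).item()
def ray(d,u,v,z):
    R=d['R'];t=d['t'];c=-R.T@t
    r=R.T@np.array([(u-d['cx'])/d['fx'],(v-d['cy'])/d['fy'],1]); return c+r*(z-c[2])/r[2]
def proj(d,X):
    p=d['R']@np.array(X)+d['t']; return d['fx']*p[0]/p[2]+d['cx'],d['fy']*p[1]/p[2]+d['cy']
def crop(f,o,x0,y0,x1,y1,k):
    i=cv2.imread(f'pics/{f}.png')[y0:y1,x0:x1]; cv2.imwrite(f'pics/{o}.png',cv2.resize(i,None,fx=k,fy=k,interpolation=cv2.INTER_CUBIC))
E
python3 - <<'E'
from h import *
for n in ('scene','side','wrist'):
    d=snap(n,n+'0'); print(n,-d['R'].T@d['t'],d['R'][2],d['fx'])
print(robot.get_obs())
E
```

```text
scene [1.14897869 0.02762056 0.91766467] [-0.59421758  0.00651499 -0.80427795] 418.9640893286233
side [ 0.08492383 -1.03423145  1.08460362] [ 0.2759145   0.67915528 -0.68016123] 510.9674195355745
wrist [0.64984859 0.0698269  0.37339585] [-0.00148609 -0.27711622 -0.96083526] 354.6594085743778
{'time': 0.15, 'q': array([-1.74106265e-01,  2.45658984e-01,  1.55875121e+00,  1.66711138e-05,
        1.33869942e+00, -1.74105697e-01]), 'qvel': array([ 0.00016528, -0.00213373, -0.003279  ,  0.00083117, -0.00061476,
       -0.00140791]), 'joint_efforts': array([ 3.57137314e-04, -4.29984105e+01, -3.26552796e+01, -1.40693478e-04,
        3.52074814e-03,  1.27692519e-05]), 'tool_pos': array([6.49578633e-01, 8.00069390e-05, 2.38420788e-01]), 'eef_rot': array([-6.25781174e-04,  7.07108139e-01,  7.07105017e-01, -4.28670814e-04]), 'force': array([-0.13510717,  0.20350424, -0.19871118]), 'wrist_torque': array([-0.03950506, -0.00450813, -0.01125087]), 'finger_force': 0.0, 'width': 1.0014752049647777}
```

View pics/scene0.png

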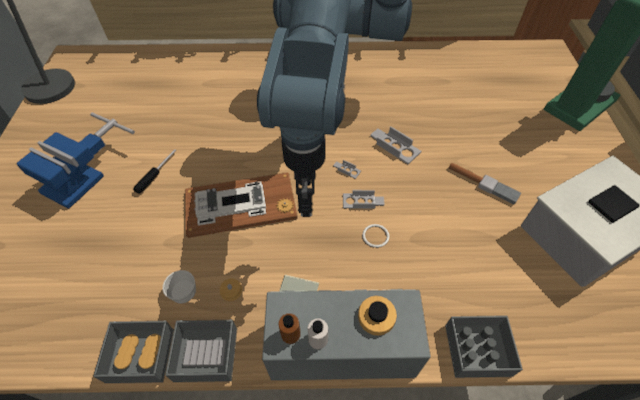

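The scene view shows three look-alikes: large at (396,145), small at (347,168) and middle-sized at (362,200). The board is at (240,203) with the wheel at its right end (285,205), so the shallow keeper faces world +y. Next I'll check sizes and crops.

```bash
python3 - <<'E'
from h import *
d=load('scene0')
for p in [(374,135),(418,157),(334,163),(359,173),(342,200),(384,200)]: print(p,ray(d,*p,0.005))
a=cv2.imread('pics/scene0.png')
cv2.imwrite('pics/c1.png',cv2.resize(a[125:245,175:395],(792,432),interpolation=cv2.INTER_CUBIC))
s=load('side0')
for X in [(0.65,-.15,.03),(0.68,.13,0.)]: print(proj(s,X), proj(load('wrist0'),X))
E
```

```text
(374, 135) [0.24756067 0.19565351 0.005     ]
(418, 157) [0.33871611 0.31556993 0.005     ]
(334, 163) [0.35754584 0.07082504 0.005     ]
(359, 173) [0.39598477 0.14017778 0.005     ]
(342, 200) [0.48918116 0.08819129 0.005     ]
(384, 200) [0.49106684 0.20104724 0.005     ]
(np.float64(386.460387390448), np.float64(231.8844020357096)) (np.float64(321.1800943817389), np.float64(305.6827192289786))
(np.float64(354.3564305932863), np.float64(179.82681150378767)) (np.float64(352.3039304872955), np.float64(33.14015458951076))
```

View pics/c1.png

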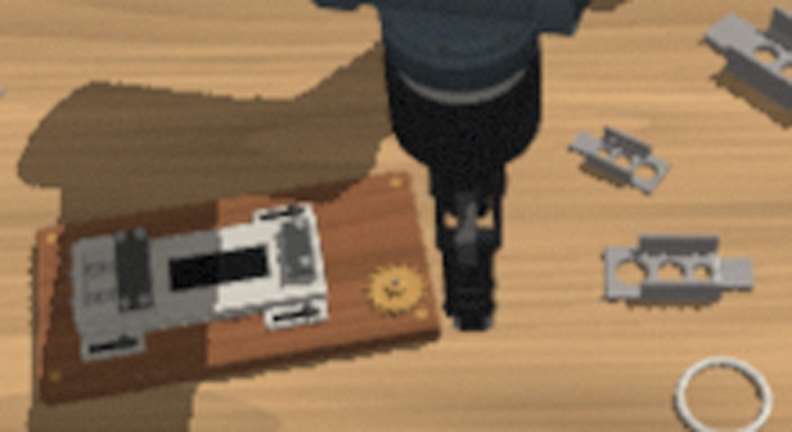

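View pics/wrist0.png

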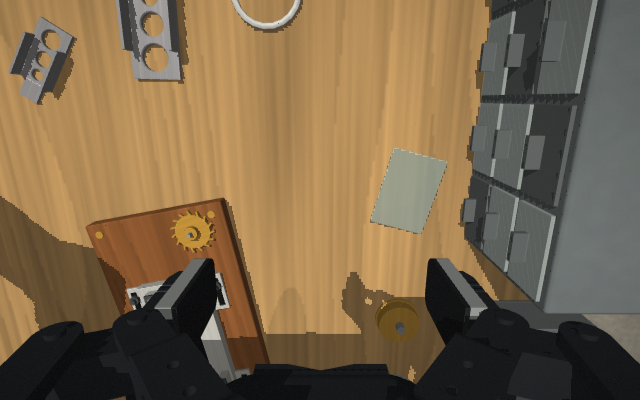

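Middle-sized plate measures about 113 mm at world (0.49, 0.145), tongue to +y, which matches 110; the small one is ~79 mm and the large one ~150 mm. The wrist view shows the board's shallow corners (90,225) and (222,200). I'll move -y for a clean look at the board.

Emit:
{"op": "drive_tool", "data": {
  "deltas": [
    [1, [-0.5, -1, 0.5], [0, 0, 0]],
    [1, [-0.5, -1, 0.5], [0, 0, 0]],
    [1, [-0.5, -1, 0.5], [0, 0, 0]],
    [1, [-0.5, -1, 0.5], [0, 0, 0]],
    [1, [-0.5, -1, 0.5], [0, 0, 0]]
  ]
}}

```text
time: 0.65
tool_pos: [0.5994, -0.1006, 0.2893]
eef_rot: [-0.0, 0.707, 0.707, -0.0]
force: [0.4, -0.5, 0.3]
width: 0.998
finger_force: 0.0
```

Emit:
{"op": "drive_tool", "data": {
  "deltas": [
    [1, [-0.5, -1, 0.5], [0, 0, 0]],
    [1, [-0.5, -1, 0.5], [0, 0, 0]],
    [1, [0, -1, 0], [0, 0, 0]],
    [1, [0, -1, 0], [0, 0, 0]],
    [1, [0, 0, 0], [0, 0, 0]]
  ]
}}

```text
time: 1.15
tool_pos: [0.5797, -0.1821, 0.3086]
eef_rot: [-0.0, 0.708, 0.706, -0.0]
force: [-1.0, 0.4, -0.1]
width: 1.002
finger_force: 0.0
```

```bash
python3 - <<'E'
from h import *
d=snap('wrist','wb'); print(robot.get_obs()['tool_pos'],robot.get_obs()['time'])
E
```

```text
[ 0.57979245 -0.18082251  0.30851969] 1.2
```

View pics/wb.png

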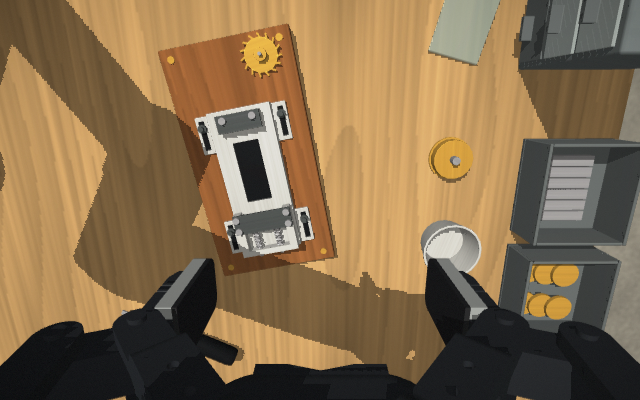

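Wrist view: board corners about (159,50), (289,24), (337,258) and (226,274). Shallow keeper is near (240,122), deep keeper near (262,222), wheel (261,55). I'll enlarge.

```bash
python3 - <<'E'
from h import *
i=cv2.imread('pics/wb.png')
rs=lambda a,w,h:cv2.resize(a,(w,h),interpolation=cv2.INTER_CUBIC)
A=rs(i[92:264,190:325],459,585)   # 3.4x
cs=[(149,38),(274,14),(322,243),(214,256)]
C=[rs(i[y:y+30,x:x+30],150,150) for x,y in cs]
B=np.vstack([np.hstack(C[:2]),np.hstack(C[3:1:-1])]); B=np.vstack([B,np.zeros((285,300,3),np.uint8)])
cv2.imwrite('pics/c2.png',np.hstack([A,B]))
E
```

```text
(no output)
```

View pics/c2.png

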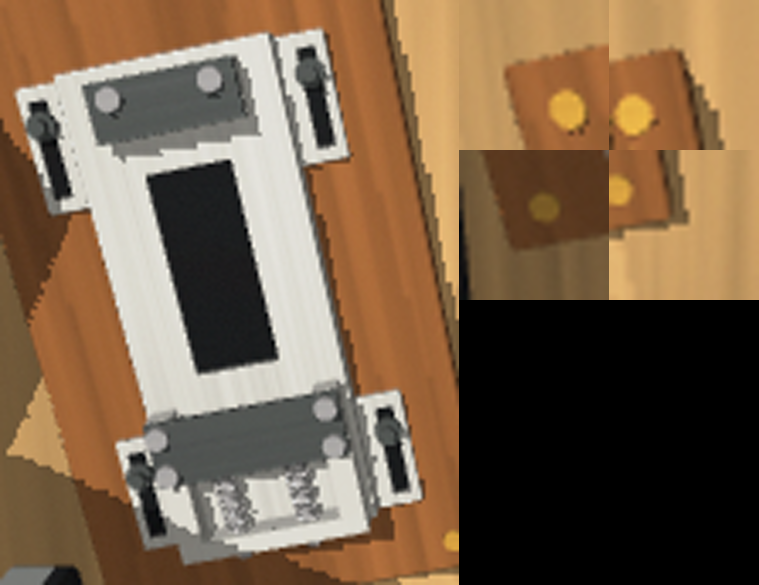

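```bash
python3 - <<'E'
from h import *
d=load('wb')
c=[ray(d,*p,0.018) for p in [(158.6,51),(289.2,23.6),(334.2,257.2),(224.6,275.6)]]
print(np.round(c,4)); 
for i in range(4): print(np.linalg.norm(c[i]-c[(i+1)%4]))
ctr=np.mean(c,0); ya=(c[0]+c[1]-c[2]-c[3]); ya/=np.linalg.norm(ya); xa=np.array([ya[1],-ya[0],0])
print(ctr,'yaw',np.degrees(np.arctan2(-ya[0],ya[1])))
def f(n,p,z):
    q=ray(d,190+p[0]/3.4,92+p[1]/3.4,z)-ctr; print(n,np.round([q@xa*1e3,q@ya*1e3],1))
for n,p,z in [('s69L',(83,88),.0415),('s69R',(237,56),.0415),('s49L',(98,146),.0415),('s49R',(248,108),.0415),
 ('d47L',(150,424),.0455),('d47R',(342,388),.0455),('d71L',(160,482),.0455),('d71R',(350,450),.0455),
 ('slotTL',(147,178),.03),('slotTR',(233,160),.03),('slotBL',(199,374),.03),('slotBR',(278,357),.03),('frameTL',(55,75),.03),('frameTR',(268,34),.03)]: f(n,p,z)
E
```

```text
[[ 0.3996 -0.0614  0.018 ]
 [ 0.5459 -0.0341  0.018 ]
 [ 0.5972 -0.3127  0.018 ]
 [ 0.4515 -0.339   0.018 ]]
0.14881754602829048
0.2832717901465663
0.1480403797265248
0.28241264393921495
[ 0.49852934 -0.18683453  0.018     ] yaw 10.51074561939612
s69L [-25.7  59.4]
s69R [25.9 60. ]
s49L [-25.8  40.5]
s49R [25.6 43.3]
d47L [-32.1 -55.3]
d47R [ 36.4 -54.9]
d71L [-34. -77.]
d71R [ 34.4 -77.7]
slotTL [-15.6  26.4]
slotTR [14.6 26.9]
slotBL [-15.  -44.7]
slotBR [ 14.2 -43.8]
frameTL [-37.2  65.3]
frameTR [35.6 65. ]
```

Checks: sides 148×283 (150×284 given), slot and keepers symmetrical, keepers consistent. Frame ZERO ≈ −8 mm along the board, yaw +10.5°, so ZERO is at world (0.500, −0.195). Now over the plate.

Emit:
{"op": "drive_tool", "data": {
  "deltas": [
    [1, [-0.3, 1, -0.2], [0, 0, 0]],
    [1, [-0.3, 1, -0.2], [0, 0, 0]],
    [1, [-0.3, 1, -0.2], [0, 0, 0]],
    [1, [-0.3, 1, -0.2], [0, 0, 0]],
    [1, [-0.3, 1, -0.2], [0, 0, 0]]
  ]
}}

```text
time: 1.7
tool_pos: [0.5496, -0.0782, 0.2887]
eef_rot: [-0.0, 0.707, 0.707, -0.0]
force: [-0.4, 0.1, -0.4]
width: 1.0
finger_force: 0.0
```

Emit:
{"op": "drive_tool", "data": {
  "deltas": [
    [1, [-0.3, 1, -0.2], [0, 0, 0]],
    [1, [-0.3, 1, -0.2], [0, 0, 0]],
    [1, [-0.3, 1, -0.2], [0, 0, 0]],
    [1, [-0.3, 1, -0.2], [0, 0, 0]],
    [1, [-0.3, 1, -0.2], [0, 0, 0]]
  ]
}}

```text
time: 2.2
tool_pos: [0.5193, 0.0217, 0.2688]
eef_rot: [-0.0, 0.707, 0.707, -0.0]
force: [-0.6, 0.3, 0.3]
width: 1.006
finger_force: 0.0
```

Emit:
{"op": "drive_tool", "data": {
  "deltas": [
    [1, [-0.3, 1, -0.2], [0, 0, 0]],
    [1, [-0.3, 1, -0.2], [0, 0, 0]],
    [1, [-0.3, 1, -0.2], [0, 0, 0]],
    [1, [-0.3, 1, -0.2], [0, 0, 0]],
    [1, [0, 0, 0], [0, 0, 0]]
  ]
}}

```text
time: 2.7
tool_pos: [0.4946, 0.1024, 0.2524]
eef_rot: [-0.001, 0.706, 0.708, -0.0]
force: [-0.2, 0.2, -0.1]
width: 1.003
finger_force: 0.0
```

```bash
python3 - <<'E'
from h import *
d=snap('wrist','wp'); print(robot.get_obs()['tool_pos'],robot.get_obs()['eef_rot'])
u,v=map(int,proj(d,(.49,.145,0.01))); print(u,v)
x0,y0=max(u-75,0),max(v-90,0); print(x0,y0); crop('wp','c3',x0,y0,x0+150,y0+180,3.3)
s=snap('scene','s1')
E
```

```text
[0.49526048 0.10131509 0.25283374] [-2.59847579e-04  7.06098505e-01  7.08113505e-01 -3.14655927e-04]
316 125
241 35
```

View pics/c3.png

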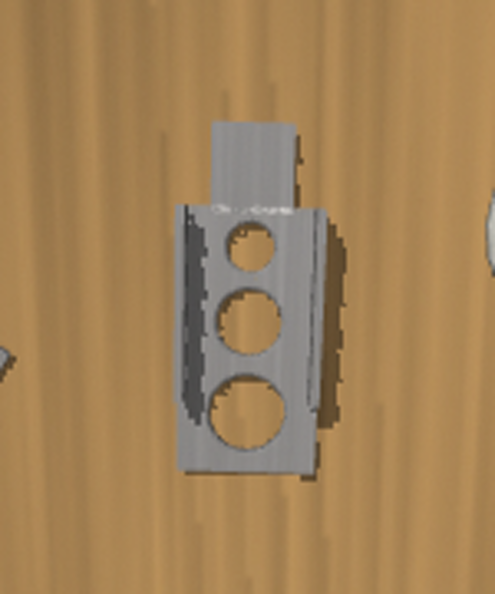

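The crop shows the plate nearly aligned with world y: tongue tip corners (213,122)/(295,123), wide end corners (178,470)/(315,472).

```bash
python3 - <<'E'
from h import *
d=load('wp')
P=[ray(d,241+a/3.3,35+b/3.3,.005) for a,b in [(213,122),(295,123),(178,470),(315,472)]]
print(np.round(P,4)); n=(P[0]+P[1])/2;w=(P[2]+P[3])/2;v=n-w
print(np.linalg.norm(v),np.linalg.norm(P[3]-P[2]),(n+w)/2,'yaw',np.degrees(np.arctan2(-v[0],v[1])))
E
```

```text
[[0.4788 0.1977 0.005 ]
 [0.504  0.1974 0.005 ]
 [0.4662 0.0881 0.005 ]
 [0.5119 0.0876 0.005 ]]
0.10972134859434829 0.04575465916726713 [0.49022768 0.14270213 0.005     ] yaw -1.2328588404668865
```

Emit:
{"op": "drive_tool", "data": {
  "deltas": [
    [1, [-0.09, 0.7, -1], [0, 0, -0.007]],
    [1, [-0.09, 0.7, -1], [0, 0, 0]],
    [1, [-0.09, 0.67, -1], [0, 0, 0]],
    [1, [0, 0, -1], [0, 0, 0]],
    [1, [0, 0, -1], [0, 0, 0]]
  ],
  "newtons": 80
}}

```text
time: 3.3
tool_pos: [0.491, 0.1411, 0.1528]
eef_rot: [0.0, 0.715, 0.699, 0.0]
force: [-0.1, -0.3, 0.3]
width: 0.997
finger_force: 0.0
```

Emit:
{"op": "drive_tool", "data": {
  "deltas": [
    [1, [0, 0, -1], [0, 0, 0]],
    [1, [0, 0, -1], [0, 0, 0]],
    [1, [0, 0, -1], [0, 0, 0]],
    [1, [0, 0, -1], [0, 0, 0]],
    [1, [0, 0, 0], [0, 0, 0]]
  ]
}}

```text
time: 3.8
tool_pos: [0.4888, 0.1406, 0.0708]
eef_rot: [-0.002, 0.715, 0.699, -0.002]
force: [-0.8, -0.1, 0.9]
width: 1.0
finger_force: 0.0
```

Emit:
{"op": "drive_tool", "data": {
  "deltas": [
    [1, [0.05, 0.1, -1], [0, 0, 0]],
    [1, [0, 0, -1], [0, 0, 0]],
    [1, [0, 0, -0.8], [0, 0, 0]],
    [1, [0, 0, -0.2], [0, 0, 0]],
    [1, [0, 0, 0], [0, 0, 0]]
  ]
}}

```text
time: 4.3
tool_pos: [0.4921, 0.1431, 0.0138]
eef_rot: [0.0, 0.715, 0.699, 0.0]
force: [0.1, 0.4, 0.4]
width: 0.997
finger_force: 0.0
```

Emit:
{"op": "drive_tool", "data": {
  "deltas": [
    [0, [0, 0, 0], [0, 0, 0]],
    [0, [0, 0, 0], [0, 0, 0]],
    [0, [0, 0, 0], [0, 0, 0]],
    [0, [0, 0, 0], [0, 0, 0]],
    [0, [0, 0, 0], [0, 0, 0]]
  ]
}}

```text
time: 4.8
tool_pos: [0.4929, 0.1435, 0.0147]
eef_rot: [0.001, 0.715, 0.699, 0.001]
force: [-1.3, 0.4, 6.2]
width: 0.516
finger_force: 83.1
```

Emit:
{"op": "drive_tool", "data": {
  "deltas": [
    [0, [0, 0, 0.5], [0, 0, 0]],
    [0, [0, 0, 1], [0, 0, 0]],
    [0, [0, -0.5, 1], [0, 0, 0]],
    [0, [0, -1, 1], [0, 0, 0.016]],
    [0, [0, -1, 1], [0, 0, 0.016]]
  ]
}}

```text
time: 5.3
tool_pos: [0.4911, 0.0931, 0.1043]
eef_rot: [-0.0, 0.678, 0.735, -0.0]
force: [0.7, -0.4, -1.8]
width: 0.512
finger_force: 82.1
```

Emit:
{"op": "drive_tool", "data": {
  "deltas": [
    [0, [0, -1, 0], [0, 0, 0.016]],
    [0, [0, -1, 0], [0, 0, 0.017]],
    [0, [0, -1, 0], [0, 0, 0]],
    [0, [0, -1, 0], [0, 0, 0]],
    [0, [0, -1, 0], [0, 0, 0]]
  ]
}}

```text
time: 5.8
tool_pos: [0.4911, -0.0072, 0.1035]
eef_rot: [-0.0, 0.64, 0.769, -0.0]
force: [0.6, 0.2, -1.9]
width: 0.512
finger_force: 82.2
```

Emit:
{"op": "drive_tool", "data": {
  "deltas": [
    [0, [0, -1, 0], [0, 0, 0]],
    [0, [0, -1, 0], [0, 0, 0]],
    [0, [0, -1, 0], [0, 0, 0]],
    [0, [0, -1, 0], [0, 0, 0]],
    [0, [0, -1, 0], [0, 0, 0]]
  ]
}}

```text
time: 6.3
tool_pos: [0.4912, -0.1072, 0.1035]
eef_rot: [-0.0, 0.64, 0.769, -0.0]
force: [-0.3, 0.7, -1.2]
width: 0.511
finger_force: 82.2
```

Emit:
{"op": "drive_tool", "data": {
  "deltas": [
    [0, [0, -1, 0], [0, 0, 0]],
    [0, [0, -1, 0], [0, 0, 0]],
    [0, [0, 0, 0], [0, 0, 0]],
    [0, [0, 0, 0], [0, 0, 0]]
  ]
}}

```text
time: 6.7
tool_pos: [0.4913, -0.1463, 0.1033]
eef_rot: [-0.0, 0.64, 0.768, 0.0]
force: [-0.9, 0.0, -2.1]
width: 0.515
finger_force: 82.2
```

```bash
python3 - <<'E'
from h import *
from scipy.spatial.transform import Rotation as Ro
o=[]
d=snap('wrist','wh'); o.append(robot.get_obs()); s=snap('side','sh'); o.append(robot.get_obs()); s=snap('scene','ch'); o.append(robot.get_obs())
for a in o: print(np.round(a['tool_pos'],4),np.round(a['eef_rot'],4),np.round(a['force'],2))
i=cv2.imread('pics/wh.png')[60:400,140:500]; 
u,v=map(int,proj(load('sh'),(.49,-.15,.09))); print(u,v)
j=cv2.imread('pics/sh.png')[max(v-85,0):v+85,u-95:u+95]; 
cv2.imwrite('pics/c4.png',np.hstack([cv2.resize(i,(424,400)),cv2.resize(j,(376,400),interpolation=cv2.INTER_CUBIC)]))
E
```

```text
[ 0.4912 -0.1459  0.1032] [-4.000e-04  6.398e-01  7.685e-01  1.000e-04] [-0.28  0.44 -1.68]
[ 0.4913 -0.1457  0.1032] [-4.000e-04  6.396e-01  7.687e-01  1.000e-04] [-0.52  0.89 -1.82]
[ 0.4914 -0.1457  0.1032] [-3.000e-04  6.395e-01  7.688e-01  0.000e+00] [ 0.77  0.77 -1.65]
335 232
```

View pics/c4.png

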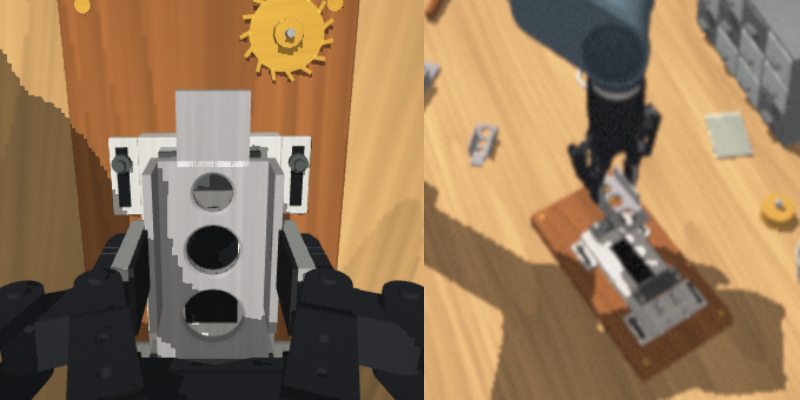

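Plate firmly held (1.8 N weight), aligned with the frame. Tongue tip corners are in the crop at (177,91)/(250,91), and shallow-foot screws at (122,160)/(298,160).

```bash
python3 - <<'E'
from h import *
d=load('wh'); k=360/424; k2=.85
T=np.array([.4913,-.1458,.1032]); a=np.radians(10.5); xa=np.array([np.cos(a),np.sin(a),0]); ya=np.array([-np.sin(a),np.cos(a),0])
Z=np.array([.4985,-.1868,.03])-.008*ya; print('zero',Z)
for z in (.092,.094,.096):
    p=[ray(d,140+u*k,60+v*k2,z) for u,v in [(177,91),(250,91)]]
    m=(p[0]+p[1])/2-T; e=p[1]-p[0]; print(z,np.linalg.norm(e),'tip in tool x,y',m@xa,m@ya,'yaw',np.degrees(np.arctan2(e[1],e[0])))
p=[ray(d,140+u*k,60+v*k2,.028) for u,v in [(122,160),(298,160)]]
print('screws rel ZERO',[((q-Z)@xa,(q-Z)@ya) for q in p],'mid x',((p[0]+p[1])/2-Z)@xa)
print('tool rel ZERO',(T-Z)@xa,(T-Z)@ya)
# camera-based tool/pads centreline vs wb calibration: board corners again n/a
E
```

```text
zero [ 0.49995788 -0.19466604  0.03      ]
0.092 0.025338772557012015 tip in tool x,y 0.00030627257142179336 0.05377108684515949 yaw 10.371939312491861
0.094 0.024992747489202036 tip in tool x,y 0.0003025812722356972 0.05398110222647569 yaw 10.371939312491863
0.096 0.02464672242139212 tip in tool x,y 0.00029888997304954035 0.05419111760779186 yaw 10.371939312491842
screws rel ZERO [(np.float64(-0.047048198392590126), np.float64(0.06105380080843441)), (np.float64(0.04490587217095188), np.float64(0.060848842537493654))] mid x -0.001071163110819097
tool rel ZERO 0.0003922212107175995 0.04962554699366557
```

Emit:
{"op": "drive_tool", "data": {
  "deltas": [
    [0, [0.07, -0.43, -0.2], [0.0137, 0.0025, 0]],
    [0, [0.07, -0.43, -0.2], [0.0137, 0.0025, 0]],
    [0, [0.07, -0.43, -0.2], [0.0137, 0.0025, 0]],
    [0, [0.07, -0.43, -0.2], [0.0135, 0.0025, 0]],
    [0, [0, 0, 0], [0, 0, 0]]
  ]
}}

```text
time: 7.35
tool_pos: [0.4973, -0.1817, 0.0868]
eef_rot: [-0.067, 0.638, 0.765, 0.056]
force: [-1.0, 0.2, -1.0]
width: 0.512
finger_force: 82.1
```

Emit:
{"op": "drive_tool", "data": {
  "deltas": [
    [0, [0, 0, -0.5], [0, 0, 0]],
    [0, [0, 0, -0.5], [0, 0, 0]],
    [0, [0, 0, 0], [0, 0, 0]],
    [0, [0, 0, 0], [0, 0, 0]]
  ]
}}

```text
time: 7.75
tool_pos: [0.4968, -0.1801, 0.0667]
eef_rot: [-0.067, 0.637, 0.766, 0.056]
force: [0.2, -0.5, -0.8]
width: 0.51
finger_force: 82.1
```

```bash
cat >> h.py <<'E'
from scipy.spatial.transform import Rotation as Ro
a=np.radians(10.5); xa=np.array([np.cos(a),np.sin(a),0]); ya=np.array([-np.sin(a),np.cos(a),0]); B=np.array([xa,ya,[0,0,1]])
Z=np.array([.4985,-.1868,.03])-.008*ya
def st(o=None):
    o=o or robot.get_obs(); w,x,y,z=o['eef_rot']; M=B@Ro.from_quat([x,y,z,w]).as_matrix()
    P=np.array([M[:,1],M[:,0],-M[:,2]]).T   # plate axes in frame
    T=B@(o['tool_pos']-Z)*1e3; org=T-P@np.array([-.3,1,14])
    print('t',o['time'],'T',T.round(1),'rot',np.degrees(Ro.from_matrix(P).as_rotvec()).round(2),'wide',(org+P@[0,-55,0]).round(1),'tip',(org+P@[0,55,0]).round(1),'F',(B@o['force']).round(1),'M',(B@o['wrist_torque']).round(2))
E
python3 - <<'E'
from h import *
st(); snap('side','s3'); st()
u,v=map(int,proj(load('s3'),Z)); print(u,v)
crop('s3','c5',u-75,v-70,u+75,v+50,5)
E
```

```text
t 7.75 T [-0.4 14.9 36.7] rot [10.04  0.04 -0.02] wide [ -0.2 -37.8  13.2] tip [-0.1 70.5 32.4] F [ 0.1 -0.5 -0.8] M [-0.11 -0.02  0.07]
t 7.8 T [-0.2 14.5 37.2] rot [10.   -0.   -0.02] wide [  0.1 -38.3  13.7] tip [ 0.2 70.1 32.8] F [-0.6 -0.4 -1.1] M [-0.1   0.01 -0.03]
345 257
```

View pics/c5.png

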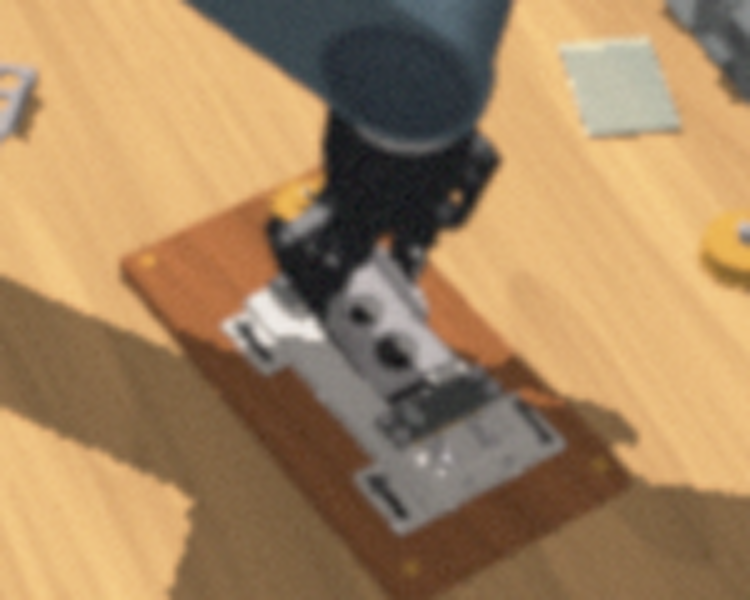

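The side view shows the plate's wide end tilted just in front of the deep lip, (430,385) in the crop, and centred. Lower to the floor by feel.

Emit:
{"op": "drive_tool", "data": {
  "deltas": [
    [0, [0, 0, -0.25], [0, 0, 0]],
    [0, [0, 0, -0.25], [0, 0, 0]],
    [0, [0, 0, 0], [0, 0, 0]]
  ]
}}

```text
time: 8.1
tool_pos: [0.4967, -0.1806, 0.0565]
eef_rot: [-0.068, 0.637, 0.766, 0.056]
force: [1.4, 0.6, -2.2]
width: 0.514
finger_force: 82.1
```

Emit:
{"op": "drive_tool", "data": {
  "deltas": [
    [0, [0, 0, -0.05], [0, 0, 0]],
    [0, [0, 0, 0], [0, 0, 0]]
  ]
}}

```text
time: 8.3
tool_pos: [0.4972, -0.181, 0.0562]
eef_rot: [-0.067, 0.637, 0.766, 0.056]
force: [0.3, -1.2, -1.0]
width: 0.514
finger_force: 82.1
```

Emit:
{"op": "drive_tool", "data": {
  "deltas": [
    [0, [0, 0, -0.05], [0, 0, 0]],
    [0, [0, 0, 0], [0, 0, 0]]
  ]
}}

```text
time: 8.5
tool_pos: [0.4972, -0.181, 0.0553]
eef_rot: [-0.067, 0.637, 0.766, 0.056]
force: [0.7, -0.6, -2.1]
width: 0.518
finger_force: 82.1
```

```bash
python3 -c "
from h import *
st()"
```

```text
t 8.5 T [-0.2 13.9 25.3] rot [ 9.99 -0.02 -0.06] wide [  0.  -38.8   1.8] tip [ 0.1 69.5 20.9] F [ 0.5 -0.8 -2.1] M [-0.17  0.01  0.  ]
```

Emit:
{"op": "drive_tool", "data": {
  "deltas": [
    [0, [0.037, -0.2, -0.03], [0, 0, 0]],
    [0, [0.037, -0.2, 0], [0, 0, 0]],
    [0, [0.037, -0.2, 0], [0, 0, 0]],
    [0, [0, 0, 0], [0, 0, 0]]
  ]
}}

```text
time: 8.9
tool_pos: [0.4997, -0.1938, 0.0548]
eef_rot: [-0.067, 0.638, 0.765, 0.056]
force: [0.2, 0.3, -1.7]
width: 0.516
finger_force: 82.1
```

```bash
python3 -c "
from h import *
st()"
```

```text
t 8.9 T [-0.1  0.9 24.8] rot [ 9.96 -0.04 -0.1 ] wide [  0.1 -51.8   1.4] tip [ 0.3 56.5 20.4] F [ 0.3  0.3 -1.7] M [-0.13 -0.02 -0.06]
```

Free under the lip. Now press on the pusher in 2 mm steps, reading the force.

Emit:
{"op": "drive_tool", "data": {
  "deltas": [
    [0, [0.018, -0.1, 0], [0, 0, 0]],
    [0, [0.018, -0.1, 0], [0, 0, 0]],
    [0, [0, 0, 0], [0, 0, 0]]
  ]
}}

```text
time: 9.2
tool_pos: [0.4999, -0.1962, 0.0546]
eef_rot: [-0.068, 0.637, 0.766, 0.056]
force: [-0.5, 5.2, 0.4]
width: 0.516
finger_force: 82.3
```

Emit:
{"op": "drive_tool", "data": {
  "deltas": [
    [0, [0.018, -0.1, 0], [0, 0, 0]],
    [0, [0.009, -0.05, 0], [0, 0, 0]],
    [0, [0, 0, 0], [0, 0, 0]]
  ]
}}

```text
time: 9.5
tool_pos: [0.5004, -0.199, 0.0546]
eef_rot: [-0.068, 0.637, 0.766, 0.056]
force: [-1.0, 5.4, 0.9]
width: 0.511
finger_force: 82.3
```

```bash
python3 -c "
from h import *
st()"
```

```text
t 9.5 T [-0.3 -4.4 24.6] rot [10.12  0.02 -0.05] wide [ -0.1 -57.1   0.9] tip [ 0.  51.2 20.3] F [-0.1  5.5  0.9] M [ 0.8  -0.06  0.08]
```

Emit:
{"op": "drive_tool", "data": {
  "deltas": [
    [0, [0.018, -0.1, 0], [0, 0, 0]],
    [0, [0.018, -0.1, 0], [0, 0, 0]],
    [0, [0, 0, 0], [0, 0, 0]]
  ]
}}

```text
time: 9.8
tool_pos: [0.5011, -0.2028, 0.0546]
eef_rot: [-0.068, 0.637, 0.766, 0.057]
force: [-0.5, 6.9, 2.3]
width: 0.515
finger_force: 82.3
```

Emit:
{"op": "drive_tool", "data": {
  "deltas": [
    [0, [0.009, -0.05, 0], [0, 0, 0]],
    [0, [0, 0, 0], [0, 0, 0]]
  ]
}}

```text
time: 10.0
tool_pos: [0.5013, -0.2035, 0.0546]
eef_rot: [-0.068, 0.637, 0.766, 0.057]
force: [-1.0, 7.6, 1.3]
width: 0.511
finger_force: 82.3
```

```bash
python3 -c "
from h import *
st()"
```

```text
t 10.0 T [-0.3 -9.  24.6] rot [10.18  0.02 -0.04] wide [ -0.1 -61.6   0.9] tip [ 0.  46.7 20.3] F [0.4 7.6 1.3] M [ 1.07 -0.14  0.07]
```

Emit:
{"op": "drive_tool", "data": {
  "deltas": [
    [0, [0.009, -0.05, 0], [0, 0, 0]],
    [0, [0, 0, 0], [0, 0, 0]]
  ]
}}

```text
time: 10.2
tool_pos: [0.5015, -0.2044, 0.0546]
eef_rot: [-0.068, 0.637, 0.766, 0.057]
force: [-0.7, 8.2, 1.8]
width: 0.513
finger_force: 82.4
```

Emit:
{"op": "drive_tool", "data": {
  "deltas": [
    [0, [0.009, -0.05, 0], [0, 0, 0]],
    [0, [0, 0, 0], [0, 0, 0]]
  ]
}}

```text
time: 10.4
tool_pos: [0.5016, -0.2053, 0.0546]
eef_rot: [-0.068, 0.637, 0.766, 0.057]
force: [-0.4, 7.9, 2.5]
width: 0.517
finger_force: 82.4
```

```bash
python3 -c "
from h import *
st()"
```

```text
t 10.4 T [ -0.3 -10.8  24.6] rot [10.2   0.02 -0.04] wide [ -0.  -63.4   0.9] tip [ 0.  44.8 20.4] F [1.1 7.9 2.5] M [ 1.15 -0.22  0.12]
```

Emit:
{"op": "drive_tool", "data": {
  "deltas": [
    [0, [0.007, -0.04, 0], [0, 0, 0]],
    [0, [0, 0, 0], [0, 0, 0]]
  ]
}}

```text
time: 10.6
tool_pos: [0.5017, -0.206, 0.0546]
eef_rot: [-0.069, 0.637, 0.766, 0.057]
force: [-0.2, 7.9, 2.1]
width: 0.513
finger_force: 82.4
```

```bash
python3 -c "
from h import *
st()"
```

```text
t 10.6 T [ -0.4 -11.5  24.6] rot [10.22  0.03 -0.04] wide [ -0.1 -64.1   0.8] tip [-0.  44.1 20.4] F [1.3 7.8 2.1] M [ 1.23 -0.26  0.06]
```

Emit:
{"op": "drive_tool", "data": {
  "deltas": [
    [0, [-0.006, 0.036, -0.093], [-0.0109, -0.002, 0]],
    [0, [-0.006, 0.034, -0.093], [-0.0109, -0.002, 0]],
    [0, [-0.005, 0.03, -0.095], [-0.0109, -0.002, 0]],
    [0, [0, 0, 0], [0, 0, 0]]
  ]
}}

```text
time: 11.0
tool_pos: [0.5011, -0.2033, 0.0486]
eef_rot: [-0.029, 0.639, 0.768, 0.023]
force: [-1.0, 8.1, 0.5]
width: 0.509
finger_force: 82.5
```

```bash
python3 -c "
from h import *
st()"
```

```text
t 11.0 T [-0.5 -8.7 18.6] rot [4.2  0.06 0.01] wide [ -0.2 -63.5   0.5] tip [-0.2 46.2  8.6] F [0.5 8.1 0.5] M [ 1.22 -0.13  0.08]
```

Emit:
{"op": "drive_tool", "data": {
  "deltas": [
    [0, [-0.003, 0.018, -0.095], [-0.0109, -0.002, 0]],
    [0, [-0.004, 0.022, -0.1], [-0.0115, -0.0021, 0]],
    [0, [0, 0, 0], [0, 0, 0]]
  ]
}}

```text
time: 11.3
tool_pos: [0.501, -0.203, 0.0447]
eef_rot: [-0.001, 0.639, 0.769, -0.0]
force: [-1.0, 6.2, -0.0]
width: 0.516
finger_force: 82.4
```

```bash
python3 - <<'E'
from h import *
st(); snap('side','s4'); st()
u,v=map(int,proj(load('s4'),Z)); crop('s4','c6',u-75,v-70,u+75,v+50,5)
E
```

```text
t 11.3 T [-0.5 -8.4 14.7] rot [0.04 0.06 0.  ] wide [ -0.2 -64.4   0.7] tip [-0.2 45.6  0.8] F [ 0.1  6.3 -0. ] M [ 1.21 -0.12  0.13]
t 11.35 T [-0.5 -8.4 14.7] rot [ 0.09  0.06 -0.02] wide [ -0.2 -64.4   0.6] tip [-0.2 45.6  0.8] F [1.1 7.5 1.3] M [ 1.33 -0.15  0.13]
```

View pics/c6.png

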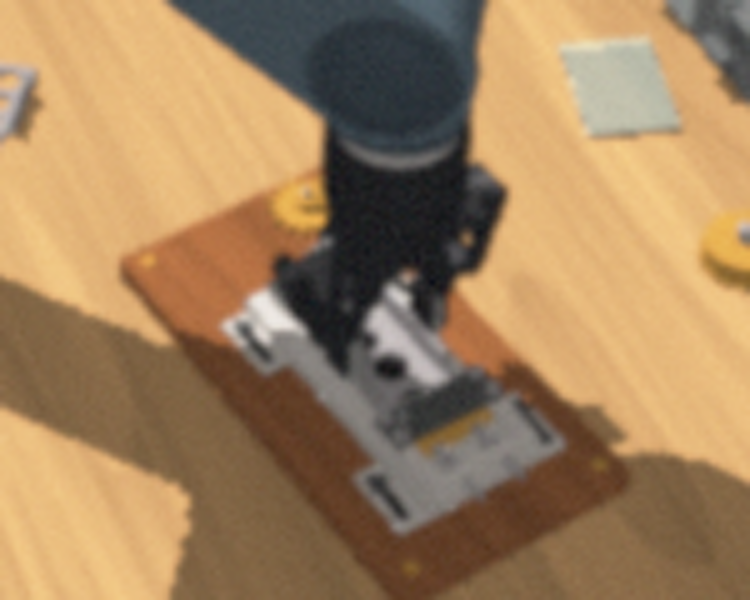

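Plate lies flat with the brass pusher pushed out behind the deep lip at (455,430). Now let it come back along +y.

Emit:
{"op": "drive_tool", "data": {
  "deltas": [
    [0, [-0.018, 0.1, -0.02], [0, 0, 0]],
    [0, [-0.018, 0.1, 0], [0, 0, 0]],
    [0, [-0.009, 0.05, 0], [0, 0, 0]],
    [0, [0, 0, 0], [0, 0, 0]]
  ]
}}

```text
time: 11.75
tool_pos: [0.5004, -0.1994, 0.0447]
eef_rot: [-0.0, 0.64, 0.769, -0.0]
force: [-2.5, 5.5, 1.8]
width: 0.518
finger_force: 82.6
```

```bash
python3 -c "
from h import *
st()"
```

```text
t 11.75 T [-0.4 -4.7 14.7] rot [-0.02  0.03 -0.06] wide [ -0.2 -60.7   0.7] tip [-0.1 49.3  0.7] F [-1.5  5.9  1.8] M [1.05 0.09 0.07]
```

Emit:
{"op": "drive_tool", "data": {
  "deltas": [
    [0, [-0.018, 0.1, 0], [0, 0, 0]],
    [0, [-0.018, 0.1, 0], [0, 0, 0]],
    [0, [0, 0, 0], [0, 0, 0]]
  ]
}}

```text
time: 12.05
tool_pos: [0.4997, -0.1957, 0.0447]
eef_rot: [0.0, 0.64, 0.768, -0.001]
force: [-2.1, 5.0, 1.7]
width: 0.512
finger_force: 82.5
```

```bash
python3 -c "
from h import *
st()"
```

```text
t 12.05 T [-0.4 -1.  14.7] rot [-0.06  0.02 -0.07] wide [ -0.2 -57.    0.7] tip [-0.1 53.   0.6] F [-1.2  5.3  1.7] M [ 0.79  0.29 -0.04]
```

Emit:
{"op": "drive_tool", "data": {
  "deltas": [
    [0, [-0.009, 0.05, 0], [0, 0, 0]],
    [0, [-0.007, 0.04, 0], [0, 0, 0]],
    [0, [0, 0, 0], [0, 0, 0]]
  ]
}}

```text
time: 12.35
tool_pos: [0.4995, -0.1944, 0.0447]
eef_rot: [0.001, 0.64, 0.769, -0.001]
force: [-2.9, 1.5, 0.3]
width: 0.514
finger_force: 82.3
```

```bash
python3 -c "
from h import *
st()"
```

```text
t 12.35 T [-0.4  0.4 14.7] rot [-0.11  0.02 -0.06] wide [ -0.1 -55.7   0.8] tip [-0.  54.3  0.6] F [-2.6  2.   0.3] M [ 0.44  0.35 -0.01]
```

The y force dropped from 5 to 2 N, so the tongue is against the end wall. Release.

Emit:
{"op": "drive_tool", "data": {
  "deltas": [
    [0.9, [0, 0, 0], [0, 0, 0]],
    [0.9, [0, 0, 0], [0, 0, 0]],
    [0.9, [0, 0, 0], [0, 0, 0]],
    [0.9, [0, 0, 0], [0, 0, 0]],
    [0.9, [0, 0, 0], [0, 0, 0]]
  ]
}}

```text
time: 12.85
tool_pos: [0.4999, -0.1944, 0.0449]
eef_rot: [0.001, 0.64, 0.768, -0.0]
force: [-0.6, 0.2, 0.3]
width: 0.894
finger_force: 0.0
```

Emit:
{"op": "drive_tool", "data": {
  "deltas": [
    [0.9, [0, 0, 0.3], [0, 0, 0]],
    [0.9, [0, 0, 1], [0, 0, 0]],
    [0.9, [0, 0, 1], [0, 0, 0]],
    [0.9, [0, 0, 1], [0, 0, 0]],
    [0.9, [0, 0, 1], [0, 0, 0]]
  ]
}}

```text
time: 13.35
tool_pos: [0.4997, -0.1942, 0.132]
eef_rot: [0.001, 0.64, 0.769, -0.0]
force: [0.9, -0.4, -0.6]
width: 0.898
finger_force: 0.0
```

Emit:
{"op": "drive_tool", "data": {
  "deltas": [
    [0.9, [0, 0, 1], [0, 0, 0]],
    [0.9, [0, 0, 1], [0, 0, 0]],
    [0.9, [0, 0, 1], [0, 0, 0]],
    [0.9, [0, 0, 1], [0, 0, 0]],
    [0.9, [0, 0, 0], [0, 0, 0]]
  ]
}}

```text
time: 13.85
tool_pos: [0.5013, -0.1952, 0.2145]
eef_rot: [0.004, 0.64, 0.769, -0.0]
force: [0.6, 0.1, 0.6]
width: 0.902
finger_force: 0.0
```

```bash
python3 - <<'E'
from h import *
d=snap('wrist','wf'); st()
u,v=map(int,proj(d,Z)); x0=u-65;y0=max(v-85,0); print(x0,y0); crop('wf','c7',x0,y0,x0+130,y0+170,3.5)
E
```

```text
t 13.9 T [ 5.000e-01 -1.000e-01  1.824e+02] rot [-0.24 -0.15 -0.06] wide [  0.7 -56.1 168.6] tip [  0.8  53.9 168.1] F [ 0.3 -0.3 -0.1] M [ 0.01  0.   -0.05]
253 89
```

View pics/c7.png

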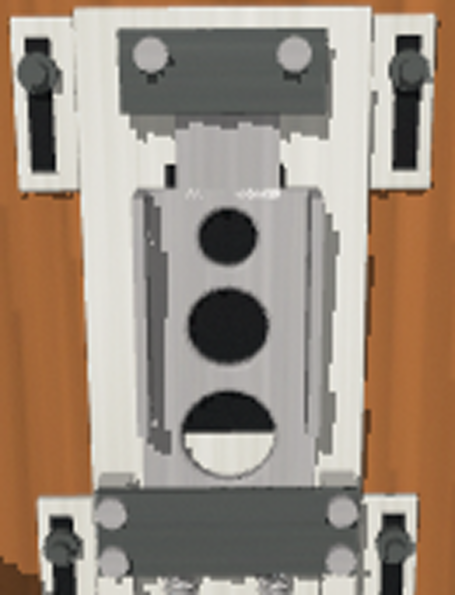

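The plate sits straight, tongue under the shallow lip (225,115) and wide end under the deep lip (225,488). One check of how far home it is.

```bash
python3 - <<'E'
from h import *
d=load('wf')
for n,p,z in [('lip49',(225,113),.0415),('shoulder30',(228,190),.035),('lip-47',(228,488),.0455),('lip69',(225,29),.0415)]:
    print(n,(B@(ray(d,253+p[0]/3.5,89+p[1]/3.5,z)-Z)*1e3).round(1))
E
```

```text
lip49 [-0.5 48.9 11.5]
shoulder30 [ 0.1 29.4  5. ]
lip-47 [ -0.1 -46.7  15.5]
lip69 [-0.4 68.4 11.5]
```

Shoulder is at 29.4 mm (30 expected) and both lips read where they should: the plate is home.

```bash
python3 -c "
from h import *
print(robot.finish_job())"
```

```text
the job is handed in; nothing more can be done
None
```

The gauge plate is in the frame, flat, with its tongue home under the shallow keeper (within about 1 mm by camera). I let go of it, the arm is clear, and the job is handed in at about 14 s; no verdict came back.

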